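# Wind the radio test cradle closed

## Task

Two identical radio test cradles lie on the duty desk; a handheld radio lies in one of them, the other is empty. On the cradle with the radio, take the upright handle of the handwheel and wind it clockwise (seen from above) until the sliding contact block touches the foot of the radio, then let go. Move the block by the handwheel only, do not push the block or the radio directly, and leave the handwheel of the empty cradle as it is.

Things in the scene. Friction and masses are not known exactly. Their poses are not given: they have to be found in the camera images.
- cradle_wheel: Handwheel of the cradle with the radio: level aluminium disc, 126 mm across, 10 mm thick, hub 18 mm, at the robot's end of the cradle. Origin: on its vertical axis, under the disc, 82 mm above the desk; x axis points to the handle. Clockwise from above drives the block to the radio, 12 mm per radian; 0.4 to 0.9 turn is needed. Light friction (2 N at the handle), stays where left, stops dead on contact.
- cradle_crank (a point): Point on that wheel's handle, 128 mm above the desk. The handle is a black upright round grip, 22 mm across, 46 mm off the wheel's axis, from 94 to 148 mm above the desk. It spins freely on its pin, so it can be held from above and carried round without turning the hand..
- cradle_block: Sliding contact block of the same cradle, driven along the bed by the handwheel: black, 36 mm long, 56 wide, 40 high, top 64 mm above the desk. Origin: foot of the middle of the face that meets the radio, at bed height, 20 mm above the desk. Its x axis points along the bed, away from the wheel, to the radio.
- radio: Black handheld radio lying loose on its back on the bed, 125 x 58 x 34 mm, with a 75 mm aerial at its head. Origin: under the middle of its foot (the end facing the block); x axis from foot to head, as the block's. Its head is within 4 mm of the fixed end post. The x distance from the block's origin to this one is the gap to close, 31 to 64 mm at the start.
- spare_crank (a point): Point on the upright handle of the empty cradle's handwheel, 128 mm above the desk (20 mm under its top): leave it where it is. That cradle has the same shape and size and lies beside the first, the wheels' axes 0.34 to 0.5 m apart, on its left or right.
There are look-alikes about, which are no part of the job. What is meant by the radio is not green, and is the larger of those in its own colour.

How it is judged:
By the outcome, as a careful person would: the job done as asked, in the order asked, and still so for the second after the job is handed in, with the robot touching nothing.
It also fails if it takes over 48 s, if anything falls off the work surface, if the arm or the gripper's body presses on something with over 40 N, if the wrist force passes 120 N, or if a joint passes its speed limit or range.

## Robot

A 6-joint arm with a two-finger parallel gripper is mounted at the origin on the work surface. World frame = base frame: x ahead of the robot, y to its left, z up, the work surface at z = 0. Lengths are in m, angles in degrees, forces in N, time in s.
With the tool pointing down it reaches from about 0.3 to 0.75 m from the base axis. Payload 8.5 kg.
Tool frame: the origin (TCP) lies midway between the tips of the shut fingers; the grasp point (between the pads) lies env.tcp_to_grasp behind it (env.tcp_to_grasp is the distance from the TCP to the grasp point, in m); z points along the fingers, y is the line along which they close (so a half turn about z gives the same grasp; the last joint's range is limited). The gripper opens to 85 mm and grips with 20 to 120 N. Pads are 22 mm wide; open, the fingers measure 114 mm over their backs; the gripper's body (76 mm by 85 mm) begins 54 mm behind the grasp point. The pads swing forward as they close: fully open they stand 13 mm farther back than shut.
Start: joints at [-78.971, 21.807, 74.336, -0, 83.858, -12.336], TCP at [0.218, -0.505, 0.231] pointing down, gripper open.
Joint ranges: [-178.18, 178.18], [-50.72, 133.34], [12.68, 142.11], [-81.47, 261.47], [9.98, 163.14], [-165.26, 165.26]. Speed limits (degrees/s): [136.94, 136.94, 180, 180, 180, 180].

## Interface

Orientations are given as a 3x3 rotation matrix whose columns are the frame's x, y, z axes.
In Python, from rig import observe, optics, job, env gives the robot as it stands. The module is installed in compiled form; this text tells all that it offers.
- The arm moves only by the shell command python3 -m jog 'ROWS' [FORCE]. ROWS is JSON, a list of rows, each a list of 7 numbers: the turn, a rotation vector about the tool's x, y, z in rad, then the shift along the tool's x, y, z in m, then the opening in per cent of the stroke, from 0 (shut) to 100 (fully open). A call has 1 to 10 rows; each row shifts and turns the commanded pose from where the row before left it, along the tool's axes as they then stand; what a row does not reach is not made up. A row lasts 1/8 s, in which the tool goes at most 62.5 mm and 10.7 degrees, less where a joint would pass 70% of its speed; a pose out of reach is approached as far as the arm can. A call is refused whole if a number of a shift passes 0.0625 or a number of a turn 0.188, either way. A call with a gripper value outside its range is refused whole. The fingers move at their own pace and stop on an object; FORCE is the grip in N (left out, the last holds). Time passes only in rows, so rows that do not move let the fingers close. It gives the time, the measured TCP pose, the force, the opening and the grip force at its end, in the units of the state.
- observe(): the state, without advancing time (a new reading comes with each control period).
- optics.get_image(name): name is "side" or "top"; returns a dict with "pixels" (400x640x3 uint8, red, green, blue), "mtx" (3x3 intrinsics, pixels), "rvec" (rotation vector, rad) and "tvec" (3), from world to camera coordinates, as OpenCV has them. Camera axes: x right, y down, z forward; pixel columns grow to the right and rows downward; lengths in m; the calibration is good to about 2 mm. A picture is of the moment at which its call begins. There is no depth.
- job.close_job(): hands the job in; it is judged then, once.
The state is a dict: "time_s": time; "q": joint angles; "qvel": joint speeds; "joint_efforts": joint torques, N m; "position": TCP position; "tool_rot": TCP orientation; "ft_force": force on the tool from outside, world axes, zero at the start; "wrist_torque": the same for the moment, N m; "grip_width": finger opening in m; "gripper_force": force on a finger pad.
Only numpy, scipy, OpenCV 4.12 (cv2) and the standard library are available. Lean on these libraries where they do the work, as an engineer would, in place of code of your own. Each camera call takes 0.05 s, during which the arm holds its last target. There are 200 camera calls.

## Working session

There is one attempt and no reset: what is moved stays moved. The work goes in short steps, Python scripts to look and compute and a shell command to move; the robot and the scene stay as the last step left them, time stands still between calls to the robot, and variables do not carry over. Pictures are saved under pics/ and viewed, at most 10 in all, crops included, and the job is handed in when it is done.

```bash
mkdir -p pics; cat > h.py <<'E'
import numpy as np, cv2
from rig import observe, optics, job, env
def snap(n,f):
    d=optics.get_image(n); cv2.imwrite(f'pics/{f}.png',d['pixels'][:,:,::-1]); return d
def ray(d,u,v,z):
    R=cv2.Rodrigues(np.array(d['rvec'],float))[0]; t=np.array(d['tvec'],float).ravel()
    K=np.array(d['mtx']); p=cv2.undistortPoints(np.array([[[u,v]]],float),K,None).ravel()
    c=-R.T@t; r=R.T@np.array([p[0],p[1],1]); return c+r*(z-c[2])/r[2]
def proj(d,P):
    return cv2.projectPoints(np.array([P],float),np.array(d['rvec'],float),np.array(d['tvec'],float),np.array(d['mtx'],float),None)[0].ravel()
E
python3 - <<'E'
from h import *
for n in('top','side'):
    d=snap(n,n+'0'); R=cv2.Rodrigues(np.array(d['rvec'],float))[0]; print(n,-R.T@np.array(d['tvec']).ravel())
s=observe(); print(s['time_s'],s['position'],s['tool_rot'],s['grip_width'],env.tcp_to_grasp)
E
```

```text
top [ 0.48141772 -0.02335918  1.02908911]
side [0.24040337 0.71675319 0.61016861]
0.1 [ 0.21806625 -0.50462965  0.23076177] [[ 9.17988922e-01  3.96605943e-01 -2.56986284e-04]
 [ 3.96605924e-01 -9.17988028e-01  1.31222694e-03]
 [ 2.84526670e-04 -1.30653207e-03 -9.99999106e-01]] 0.08519152056503931 0.0187
```

View pics/top0.png

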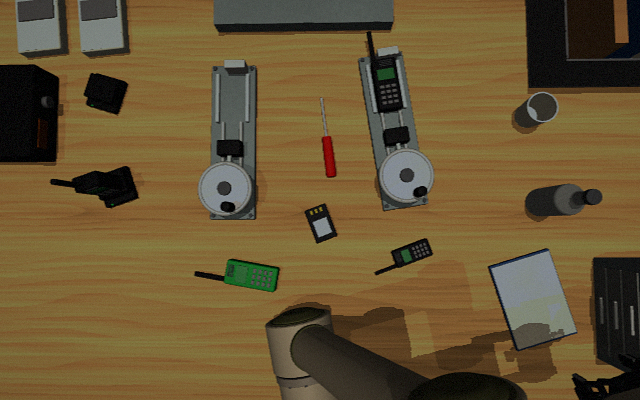

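View pics/side0.png

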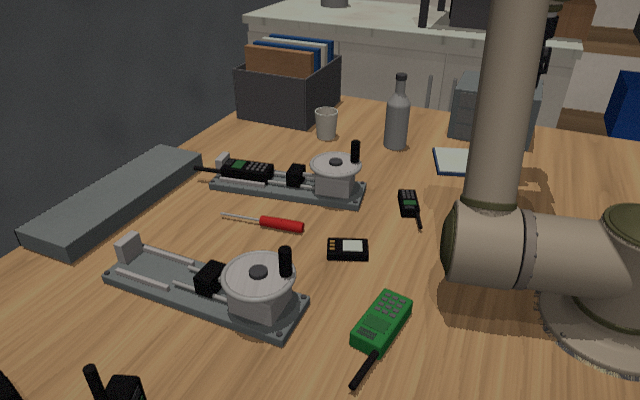

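The top view shows the radio in the right-hand cradle: wheel about (406,176), handle about (420,191), block (397,136), radio foot about (391,108). In the left cradle the bed is empty. The side view shows the same handle at about (355,150). I'll enlarge both views to measure.

```bash
python3 - <<'E'
from h import *
a=cv2.imread('pics/top0.png')[30:220,345:450]; b=cv2.imread('pics/side0.png')[130:220,180:380]
g=lambda i:np.clip(255*(i/255.)**.6,0,255).astype('uint8')
A=cv2.resize(g(a),None,fx=3,fy=3,interpolation=cv2.INTER_CUBIC)
B=cv2.resize(g(b),None,fx=2.4,fy=2.4,interpolation=cv2.INTER_CUBIC)
c=np.zeros((570,800,3),'uint8'); c[:,:315]=A; c[:216,320:800]=B; cv2.imwrite('pics/c0.png',c)
E
```

```text
(no output)
```

View pics/c0.png

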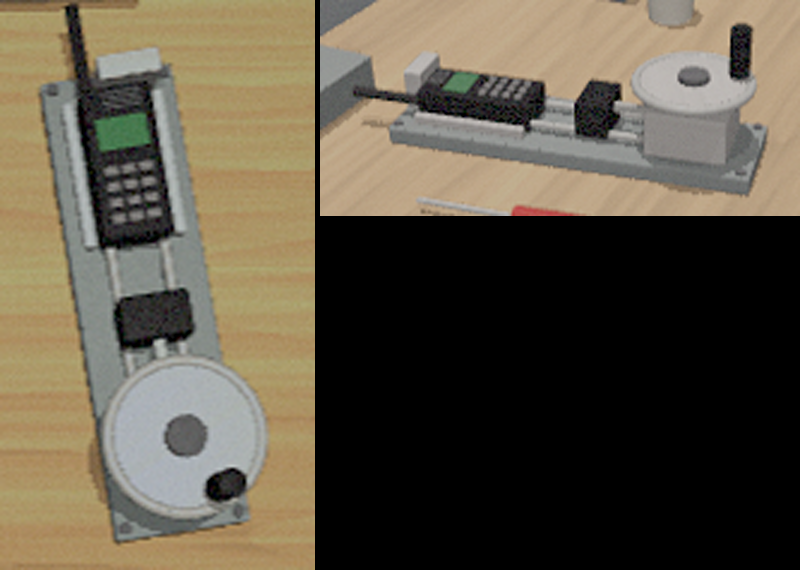

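Crop (3x): wheel centre (185,437), handle (226,484), block's far top edge about (152,293), radio foot's lower edge about (138,246). In the side crop (2.4x, offset 320) the handle runs from (741,26) to (739,78).

```bash
python3 - <<'E'
from h import *
d=optics.get_image('top'); s=optics.get_image('side')
T=lambda x,y,z:ray(d,345+x/3,30+y/3,z)
c=T(185,437,.092); h=T(226,484,.121); print('wheel',c,'handle',h,'r',np.linalg.norm((h-c)[:2]))
rim=[T(104,437,.092),T(266,437,.092)]; print('dia',np.linalg.norm(rim[0]-rim[1]))
for n,(x,y,z) in dict(blk=(152,293,.064),blkL=(117,298,.064),blkR=(188,290,.064),foot20=(140,246,.02),foot54=(138,236,.054),post=(128,52,.06)).items():
    p=T(x,y,z); print(n,p,'dist',np.linalg.norm((p-c)[:2]))
S=lambda x,y,z:ray(s,180+(x-320)/2.4,130+y/2.4,z)
print('side handle top',S(741,26,.148),'mid',S(740,52,.121),'wheel',S(693,77,.098))
print('proj top handle',[proj(d,[h[0],h[1],z]) for z in(.094,.148)])
E
```

```text
wheel [ 0.58873298 -0.1885455   0.092     ] handle [ 0.55090313 -0.21258869  0.121     ] r 0.04482379808312219
dia 0.12132101671199193
blk [ 0.70511756 -0.1695001   0.064     ] dist 0.11793259223460195
blkL [ 0.70139911 -0.14221556  0.064     ] dist 0.12182003303798185
blkR [ 0.70724525 -0.19751143  0.064     ] dist 0.11885093729504445
foot20 [ 0.75434571 -0.16689284  0.02      ] dist 0.16702219721586897
foot54 [ 0.75319453 -0.160581    0.054     ] dist 0.1668221061359077
post [ 0.89987068 -0.15368052  0.06      ] dist 0.31308502073081956
side handle top [ 0.55192397 -0.21026371  0.148     ] mid [ 0.55088466 -0.20824482  0.121     ] wheel [ 0.58917127 -0.18117283  0.098     ]
proj top handle [array([417.82944111, 192.26226048]), array([422.99079472, 190.34743306])]
```

The wheel axis is at about (0.589,-0.187) and the handle at (0.551,-0.211), giving r = 45 mm against 46 given. The gap is about 48 mm, so about 4.0 rad of winding. I'll rotate the tool square, then move above the handle.

```bash
python3 -m jog '[[0,0,0.136,0,0,0,100],[0,0,0.136,0,0,0,100],[0,0,0.136,0,0,0,100]]' 25; python3 -m jog '[[0,0,0,0.04,-0.036,0,80],[0,0,0,0.04,-0.036,0,80],[0,0,0,0.04,-0.036,0,80],[0,0,0,0.04,-0.036,0,80],[0,0,0,0.04,-0.036,0,80],[0,0,0,0.04,-0.036,0,80],[0,0,0,0.04,-0.036,0,80],[0,0,0,0.04,-0.036,0,80],[0,0,0,0,0,0,80],[0,0,0,0,0,0,80]]' 25; python3 -c "
from h import *
print(observe()['tool_rot'])"
```

```text
time_s: 0.57
position: [0.2181, -0.5048, 0.2311]
tool_rot: [[1.0, -0.005, -0.0], [-0.005, -1.0, 0.001], [-0.0, -0.001, -1.0]]
ft_force: [-0.3, -0.2, 0.3]
grip_width: 0.085
gripper_force: 0.0
time_s: 1.82
position: [0.5379, -0.2171, 0.2311]
tool_rot: [[1.0, 0.0, -0.001], [0.0, -1.0, 0.0], [-0.001, -0.0, -1.0]]
ft_force: [0.2, -1.0, -0.1]
grip_width: 0.0681
gripper_force: 0.0
[[ 9.99999782e-01  3.89797837e-05 -6.58967510e-04]
 [ 3.90373397e-05 -9.99999995e-01  8.73300736e-05]
 [-6.58964103e-04 -8.73557789e-05 -9.99999779e-01]]
```

```bash
python3 -m jog '[[0,0,0,0.013,-0.006,0,80],[0,0,0,0,0,0.03,80],[0,0,0,0,0,0.03,80],[0,0,0,0,0,0,80]]' 25; python3 - <<'E'
from h import *
o=[]
for n,(x,y) in dict(top=(340,120),side=(280,90)).items():
    d=snap(n,n+'1'); i=d['pixels'][y:y+125,x:x+130,::-1]; i=(255*(i/255.)**.6).astype('uint8')
    o.append(cv2.resize(i,None,fx=3,fy=3,interpolation=cv2.INTER_CUBIC))
cv2.imwrite('pics/c1.png',np.hstack(o))
E
```

```text
time_s: 2.33
position: [0.5505, -0.211, 0.1697]
tool_rot: [[1.0, -0.001, -0.004], [-0.001, -1.0, 0.002], [-0.004, -0.002, -1.0]]
ft_force: [-0.1, -0.5, -0.0]
grip_width: 0.0679
gripper_force: 0.0
```

View pics/c1.png

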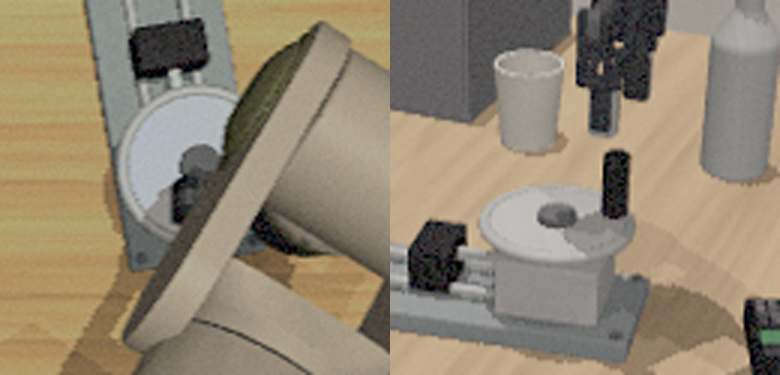

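The side crop shows the near finger tip at (603,130) and the handle top at (616,155), slightly nearer the robot. I'll check this by projecting the TCP.

```bash
python3 - <<'E'
from h import *
s=optics.get_image('side'); f=lambda P:(proj(s,P)-[280,90])*3+[390,0]
p=observe()['position']
print('finger',f([p[0],p[1]+.034,p[2]+.01]))
for x in(.545,.548,.551): print(x,f([x,-.211,.148]),f([x,-.211,.094]))
E
```

```text
finger [603.73810169 127.31583263]
0.545 [624.97833968 153.72146103] [621.54823484 215.3606765 ]
0.548 [621.33169687 153.02988726] [618.0005227  214.63208105]
0.551 [617.69175573 152.33958444] [614.45915918 213.90478941]
```

Both agree with x = 0.551, so I'll descend and grip.

```bash
python3 -m jog '[[0,0,0,0,0,0.03,80],[0,0,0,0,0,0.027,80],[0,0,0,0,0,0,80],[0,0,0,0,0,0,15],[0,0,0,0,0,0,15],[0,0,0,0,0,0,15],[0,0,0,0,0,0,15],[0,0,0,0,0,0,15]]' 25; python3 -c "
from h import *
print(observe()['tool_rot'][:2])"
```

```text
time_s: 3.48
position: [0.5515, -0.2114, 0.1156]
tool_rot: [[1.0, -0.0, 0.002], [-0.0, -1.0, -0.001], [0.002, 0.001, -1.0]]
ft_force: [-1.8, -0.9, 6.1]
grip_width: 0.0213
gripper_force: 24.4
[[ 9.99998590e-01 -2.45293953e-04  1.66104747e-03]
 [-2.42971279e-04 -9.99998993e-01 -1.39837665e-03]]
```

```bash
python3 - <<'E'
from h import *
a=np.radians(-147)-.2*np.arange(26); P=.046*np.c_[np.cos(a),np.sin(a)]; D=np.diff(P,axis=0)
for i,(x,y) in enumerate(D): print(i+1,round(x,4),round(-y,4),(P[i+1]+[.590,-.1863]).round(4))
E
```

```text
1 -0.0042 -0.0082 [ 0.5472 -0.2032]
2 -0.0025 -0.0088 [ 0.5447 -0.1944]
3 -0.0007 -0.0092 [ 0.544  -0.1852]
4 0.0011 -0.0091 [ 0.5451 -0.1761]
5 0.0029 -0.0087 [ 0.5481 -0.1674]
6 0.0046 -0.008 [ 0.5527 -0.1594]
7 0.0061 -0.0069 [ 0.5588 -0.1525]
8 0.0073 -0.0055 [ 0.5661 -0.147 ]
9 0.0083 -0.004 [ 0.5744 -0.143 ]
10 0.0089 -0.0022 [ 0.5833 -0.1408]
11 0.0092 -0.0004 [ 0.5924 -0.1404]
12 0.0091 0.0014 [ 0.6015 -0.1418]
13 0.0086 0.0032 [ 0.6101 -0.1449]
14 0.0078 0.0048 [ 0.618  -0.1498]
15 0.0067 0.0063 [ 0.6247 -0.1561]
16 0.0053 0.0075 [ 0.63   -0.1635]
17 0.0037 0.0084 [ 0.6337 -0.1719]
18 0.002 0.009 [ 0.6357 -0.1809]
19 0.0002 0.0092 [ 0.6358 -0.1901]
20 -0.0017 0.009 [ 0.6342 -0.1991]
21 -0.0034 0.0085 [ 0.6307 -0.2076]
22 -0.0051 0.0077 [ 0.6257 -0.2153]
23 -0.0065 0.0065 [ 0.6192 -0.2218]
24 -0.0076 0.0051 [ 0.6116 -0.2269]
25 -0.0085 0.0035 [ 0.6031 -0.2304]
```

```bash
python3 -m jog '[[0,0,0,-0.0042,-0.0082,0,15],[0,0,0,-0.0025,-0.0088,0,15],[0,0,0,-0.0007,-0.0092,0,15],[0,0,0,0.0011,-0.0091,0,15],[0,0,0,0,0,0,15]]'
```

```text
time_s: 4.1
position: [0.5469, -0.1755, 0.1156]
tool_rot: [[1.0, 0.0, 0.006], [0.0, -1.0, -0.002], [0.006, 0.002, -1.0]]
ft_force: [8.5, -0.7, 4.6]
grip_width: 0.0213
gripper_force: 24.6
```

Small radial load (8.5 N in +x), so the true circle lies a little farther out in x. I'll correct by 1.5 mm and go on.

```bash
python3 -m jog '[[0,0,0,0.0044,-0.0087,0,15],[0,0,0,0.0046,-0.008,0,15],[0,0,0,0.0061,-0.0069,0,15],[0,0,0,0.0073,-0.0055,0,15],[0,0,0,0,0,0,15]]'
```

```text
time_s: 4.72
position: [0.5693, -0.1478, 0.1156]
tool_rot: [[1.0, -0.0, 0.005], [-0.0, -1.0, -0.004], [0.005, 0.004, -1.0]]
ft_force: [6.8, -6.1, 4.0]
grip_width: 0.0213
gripper_force: 24.9
```

```bash
python3 -m jog '[[0,0,0,0.0103,-0.0031,0,15],[0,0,0,0.0091,-0.0017,0,15],[0,0,0,0.0092,0.0001,0,15],[0,0,0,0.009,0.002,0,15],[0,0,0,0.0085,0.0037,0,15],[0,0,0,0,0,0,15]]'; python3 - <<'E'
from h import *
a=np.radians(60.5-11.46*np.arange(13)); P=.046*np.c_[np.cos(a),np.sin(a)]; D=np.diff(P,axis=0)
for i,(x,y) in enumerate(D): print(i+1,round(np.degrees(a[i+1]),1),round(x,4),round(-y,4),(P[i+1]+[.591,-.188]).round(4))
E
```

```text
time_s: 5.48
position: [0.6141, -0.1483, 0.1156]
tool_rot: [[1.0, -0.0, 0.002], [-0.0, -1.0, -0.002], [0.002, 0.002, -1.0]]
ft_force: [0.2, -3.5, 7.7]
grip_width: 0.0211
gripper_force: 25.2
1 49.0 0.0075 0.0053 [ 0.6212 -0.1533]
2 37.6 0.0063 0.0067 [ 0.6275 -0.1599]
3 26.1 0.0048 0.0078 [ 0.6323 -0.1677]
4 14.7 0.0032 0.0086 [ 0.6355 -0.1764]
5 3.2 0.0014 0.0091 [ 0.6369 -0.1854]
6 -8.3 -0.0004 0.0092 [ 0.6365 -0.1946]
7 -19.7 -0.0022 0.0089 [ 0.6343 -0.2035]
8 -31.2 -0.0039 0.0083 [ 0.6304 -0.2118]
9 -42.6 -0.0055 0.0073 [ 0.6248 -0.2192]
10 -54.1 -0.0069 0.0061 [ 0.618  -0.2253]
11 -65.6 -0.0079 0.0046 [ 0.61   -0.2299]
12 -77.0 -0.0087 0.0029 [ 0.6013 -0.2328]
```

```bash
python3 -m jog '[[0,0,0,0.0075,0.0053,0,15],[0,0,0,0.0063,0.0067,0,15],[0,0,0,0.0048,0.0078,0,15],[0,0,0,0.0032,0.0086,0,15],[0,0,0,0,0,0,15]]'; python3 - <<'E'
from h import *
o=[]
for n,(x,y,w,hh) in dict(top=(345,70,100,120),side=(200,130,150,90)).items():
    d=snap(n,n+'2'); i=d['pixels'][y:y+hh,x:x+w,::-1]; i=(255*(i/255.)**.6).astype('uint8')
    o.append(cv2.resize(i,None,fx=3.2,fy=3.2,interpolation=cv2.INTER_CUBIC))
c=np.zeros((384,800,3),'uint8'); c[:o[0].shape[0],:320]=o[0]; c[:o[1].shape[0],320:]=o[1]
cv2.imwrite('pics/c2.png',c)
E
```

```text
time_s: 6.1
position: [0.6357, -0.1764, 0.1156]
tool_rot: [[1.0, -0.0, 0.002], [-0.0, -1.0, -0.001], [0.002, 0.001, -1.0]]
ft_force: [-0.0, -1.1, 7.3]
grip_width: 0.0213
gripper_force: 25.2
```

View pics/c2.png

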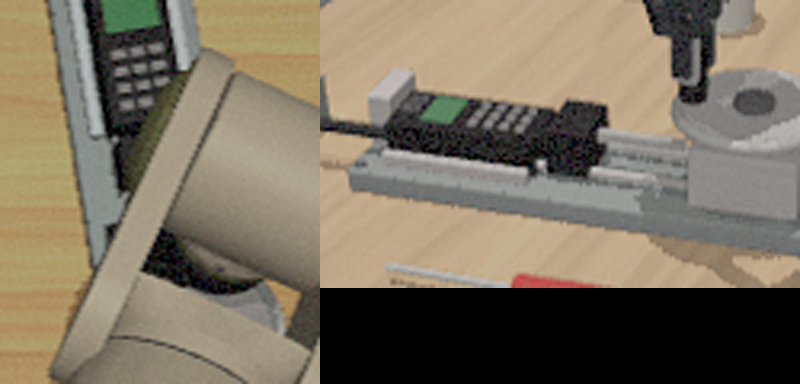

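The side crop shows the block almost at the radio's foot, with a small gap at about (548,140). I'll go on in small steps, watching the tangential force.

```bash
python3 -m jog '[[0,0,0,0.0008,0.0045,0,15],[0,0,0,0.0006,0.0046,0,15],[0,0,0,0,0,0,15]]'; python3 -m jog '[[0,0,0,0,0.0046,0,15],[0,0,0,0,0,0,15]]'
```

```text
time_s: 6.58
position: [0.6372, -0.1849, 0.1156]
tool_rot: [[1.0, -0.0, 0.002], [-0.0, -1.0, -0.001], [0.002, 0.001, -1.0]]
ft_force: [1.7, -0.5, 7.9]
grip_width: 0.0214
gripper_force: 25.2
time_s: 6.82
position: [0.6373, -0.1894, 0.1156]
tool_rot: [[1.0, -0.0, 0.002], [-0.0, -1.0, -0.001], [0.002, 0.001, -1.0]]
ft_force: [1.5, 0.7, 7.1]
grip_width: 0.0217
gripper_force: 25.2
```

```bash
python3 -m jog '[[0,0,0,-0.0005,0.0046,0,15],[0,0,0,0,0,0,15]]';python3 -m jog '[[0,0,0,-0.0009,0.0045,0,15],[0,0,0,0,0,0,15]]'
```

```text
time_s: 7.08
position: [0.6369, -0.1941, 0.1156]
tool_rot: [[1.0, 0.0, 0.003], [0.0, -1.0, -0.001], [0.003, 0.001, -1.0]]
ft_force: [2.4, -0.3, 6.9]
grip_width: 0.0212
gripper_force: 25.1
time_s: 7.32
position: [0.6361, -0.1987, 0.1156]
tool_rot: [[1.0, -0.0, 0.003], [-0.0, -1.0, -0.001], [0.003, 0.001, -1.0]]
ft_force: [3.3, -0.2, 6.2]
grip_width: 0.0211
gripper_force: 25.1
```

Still free at about -13°.

```bash
python3 -m jog '[[0,0,0,-0.0013,0.0044,0,15],[0,0,0,0,0,0,15]]';python3 -m jog '[[0,0,0,-0.0018,0.0043,0,15],[0,0,0,0,0,0,15]]'
```

```text
time_s: 7.58
position: [0.6348, -0.2032, 0.1156]
tool_rot: [[1.0, -0.0, 0.003], [-0.0, -1.0, -0.001], [0.003, 0.001, -1.0]]
ft_force: [2.9, -1.4, 5.6]
grip_width: 0.021
gripper_force: 25.1
time_s: 7.82
position: [0.6335, -0.2065, 0.1156]
tool_rot: [[1.0, 0.0, 0.004], [0.0, -1.0, 0.001], [0.004, -0.001, -1.0]]
ft_force: [5.5, 3.2, 6.5]
grip_width: 0.0212
gripper_force: 25.2
```

```bash
python3 -m jog '[[0,0,0,-0.002,0.0041,0,15],[0,0,0,0,0,0,15]]'; python3 - <<'E'
from h import *
d=snap('side','side3'); i=d['pixels'][130:220,200:350,::-1]
cv2.imwrite('pics/c3.png',cv2.resize((255*(i/255.)**.6).astype('uint8'),None,fx=5,fy=5,interpolation=cv2.INTER_CUBIC))
E
```

```text
time_s: 8.07
position: [0.6329, -0.2076, 0.1156]
tool_rot: [[1.0, 0.002, 0.007], [0.002, -1.0, 0.005], [0.007, -0.005, -1.0]]
ft_force: [12.9, 14.3, 6.7]
grip_width: 0.021
gripper_force: 25.5
```

View pics/c3.png

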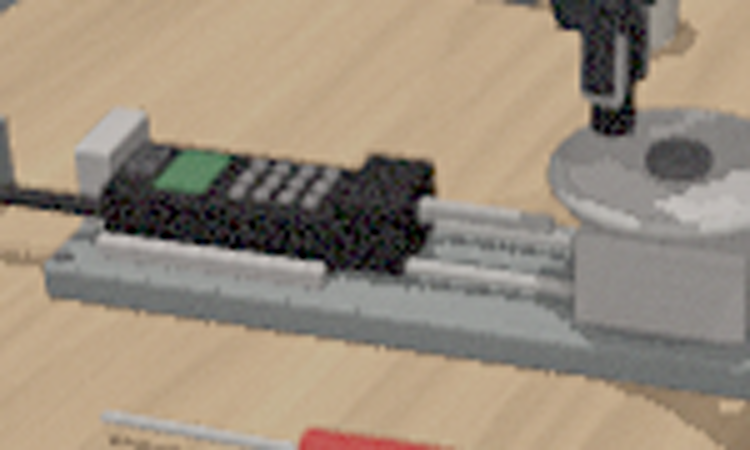

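The handle has stalled with the tangential force rising to about 19 N. The block sits against the radio's foot at about (345,220) in the crop, so this is contact. I'll release and lift off.

```bash
python3 -m jog '[[0,0,0,0,0,0,65],[0,0,0,0,0,0,65],[0,0,0,0,0,0,65],[0,0,0,0,0,0,65],[0,0,0,0,0,-0.02,65],[0,0,0,0,0,-0.04,65],[0,0,0,0,0,-0.05,65],[0,0,0,0,0,0,65]]'; python3 -m jog '[[0,0,0,-0.04,0.04,0,65],[0,0,0,-0.04,0.04,0,65],[0,0,0,-0.04,0.04,0,65],[0,0,0,-0.04,0.04,0,65],[0,0,0,-0.04,0.04,0,65],[0,0,0,-0.04,0.04,0,65],[0,0,0,0,0,0,65],[0,0,0,0,0,0,65],[0,0,0,0,0,0,65]]'
python3 - <<'E'
from h import *
d=snap('top','top4'); i=d['pixels'][30:220,345:450,::-1]; A=cv2.resize((255*(i/255.)**.6).astype('uint8'),None,fx=3,fy=3,interpolation=cv2.INTER_CUBIC)
d=snap('side','side4'); i=d['pixels'][130:220,200:350,::-1]
B=cv2.resize((255*(i/255.)**.6).astype('uint8'),None,fx=3.2,fy=3.2,interpolation=cv2.INTER_CUBIC)
c=np.zeros((570,800,3),'uint8'); c[:,:315]=A; c[:288,320:]=B; cv2.imwrite('pics/c4.png',c)
E
```

```text
time_s: 9.12
position: [0.6311, -0.2123, 0.2288]
tool_rot: [[1.0, -0.0, 0.007], [-0.0, -1.0, -0.004], [0.007, 0.004, -1.0]]
ft_force: [-0.0, 0.9, -0.9]
grip_width: 0.0559
gripper_force: 0.0
time_s: 10.25
position: [0.3909, -0.4505, 0.2241]
tool_rot: [[1.0, 0.001, -0.0], [0.001, -1.0, 0.001], [-0.0, -0.001, -1.0]]
ft_force: [0.7, 0.8, 0.6]
grip_width: 0.0556
gripper_force: 0.0
```

View pics/c4.png

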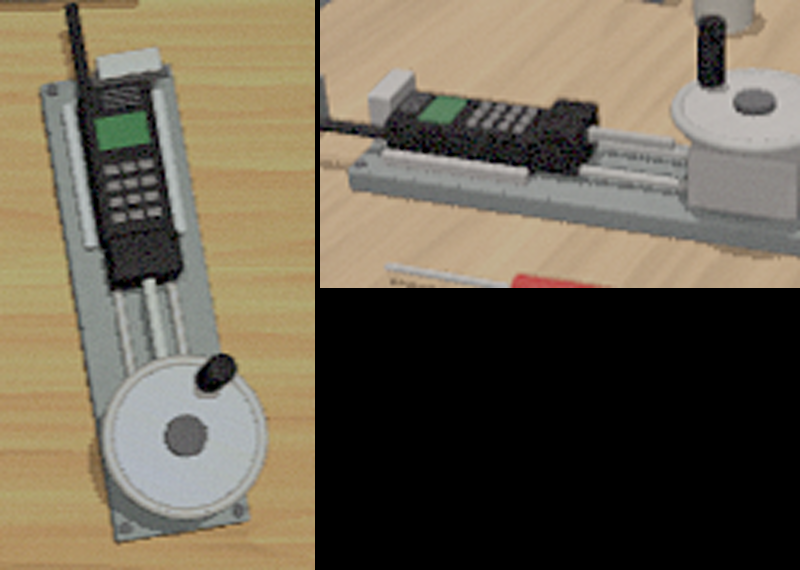

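The block is against the radio's foot (crop about (140,236)), the radio hasn't moved and the gripper is clear. I'll hand it in.

```bash
python3 -c "
from h import *
print(job.close_job())"
```

```text
the job is handed in; nothing more can be done
None
```

The handwheel of the cradle with the radio was wound clockwise about 236° (0.66 turn) until the block stopped against the radio's foot; I then let go, moved the arm clear and handed the job in at about 10 s, without touching the empty cradle.

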